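# Oil a bread roll and serve it up with the tongs

### The job

Press the white nozzle cap of the oil sprayer all the way down and let it spring back, so that the bread roll standing in front of it on the board gets its oil. Then pick up the kitchen tongs, close them on that roll and lift it at least 10 cm clear of the board, and finish there: keep gripping the tongs and holding the roll still in the air. Never touch the roll with the gripper itself, and leave the mills, the jar, the mortar and the rolls in the dish where they are.

Things in the scene. Friction and masses are not known exactly. Their poses are not given: they have to be found in the camera images.
- board: Dark wooden board, fixed, 300 x 170 mm, 18 mm thick; origin at the centre of its underside on the counter, z up, x along its length in the direction the sprayer points. An amber glass oil sprayer (62 mm across) is fixed upright on it, axis at x = -90 mm, y = 0; with its black collar it is 154 mm high above the counter. The roll stands at about x = +40 mm.
- nozzle_top (a point): Centre of the top face of the sprayer's white nozzle cap (34 mm across, flat top, 180 mm above the counter when up); moves down with the cap. A short red spout on the cap points along the board's +x.
- nozzle (a joint): How far the nozzle cap is pressed down, m: 0 = up, 0.008 = fully down (end stop). Sprung: needs about 1.5 N to start and 5 N to reach the stop, returns by itself.
- tongs: Kitchen tongs lying on edge on the counter, about 110 g: two steel arms with black grip sleeves on a round sprung hinge. Origin midway between the sleeves at the level of the tongs' underside; x along the centre line to the tips, z up; the arms open and close in the x-y plane, alike on both sides. Upright hinge axis at x = -100 mm (18 mm across), tips end at about x = +130 mm.
- tongs_grip (a point): Point midway between the two sleeves, 15 mm above the tongs' underside (straight above the tongs' origin); axes as the tongs. Each sleeve is 80 mm long (along x, centred here), 6 mm thick, 30 mm tall. Sprung open they measure 58 mm over their outsides here, 63 mm at their front ends. Pinching them closes the jaws; at 46 mm they are parallel, at 38 mm the jaws hold the roll.
- tongs_jaws (a point): Point on the tongs' centre line midway between the jaws, 110 mm ahead of the tongs' origin and 15 mm above the tongs' underside; axes as the tongs. The jaws are shallow steel scoops 38 mm long, 26 mm tall, about 90 mm apart inside when sprung open. The roll is gripped with its upright axis at this point.
- tongs_left (a joint): Closing angle of the left tong arm, rad (the right mirrors it): 0 = sprung fully open, about 0.1 = jaws closed on the roll, 0.2 = fully shut. The spring pushes each sleeve outward with about 6 N when open and 10 N when closed on the roll.
- roll: The bread roll to oil and lift: round golden-brown bun, 50 mm across with straight sides from 7 to 25 mm above its underside, 36 mm tall, about 45 g, pale cross on top. Origin at the centre of its underside, on the board in front of the sprayer's nozzle.
- salt_mill: Pale salt mill with a black top, 50 mm across, 128 mm tall, origin at the centre of its underside
- pepper_mill: Brown pepper mill with a black top, 50 mm across, 128 mm tall, origin at the centre of its underside
- jar: Clear jar with a wooden lid, 84 mm across, 104 mm tall, origin at the centre of its underside
- mortar: Dark stone mortar bowl, 110 mm across, 70 mm tall, origin at the centre of its underside
- dish_roll_a: A roll of the same kind lying in the long dark dish to the robot's left; leave it; origin at the centre of its underside
- dish_roll_b: Another roll in the same dish; leave it; origin at the centre of its underside
Things that resemble listed ones, but are neither listed nor needed, are in the scene too. Leave any blue or grey look-alike of the roll alone.

How it is judged:
On the way, in this order (a step that is already met when the one before it is completed fails the run):
1. the nozzle cap is pressed down while the roll stands before it and the tongs still lie on the counter (value of joint nozzle above 0.006 m and distance of roll from where it was at the start of the episode below 0.02 m and height (world z) of tongs below 0.02 m), for 0.05 s.
2. the cap is up again and the tongs are picked up in the gripper, the roll still on the board (value of joint nozzle below 0.0015 m and height (world z) of tongs above 0.022 m and contact force between the fingers and tongs above 1 N and height (world z) of roll below 0.03 m and contact force between tongs and roll below 0.3 N), for 0.1 s.
3. the roll is gripped between the jaws and lifted off the board (x of roll in the frame of tongs_jaws between -0.02 and 0.02 m and y of roll in the frame of tongs_jaws between -0.015 and 0.015 m and distance between roll and tongs_jaws below 0.05 m and contact force between tongs and roll above 1 N and height (world z) of roll above 0.04 m and contact force between board and roll below 0.1 N), for 0.2 s.
At the end, for the whole second after the job is handed in: The gripper holds the tongs; the roll is gripped (over 1 N) in the jaws, within 20 mm along and 15 mm across of their centre, underside 90 mm or more above the board, still (under 40 mm/s), touched by neither board nor gripper; tongs off the board; cap up (x of roll in the frame of tongs_jaws between -0.02 and 0.02 m and y of roll in the frame of tongs_jaws between -0.015 and 0.015 m and distance between roll and tongs_jaws below 0.05 m and contact force between tongs and roll above 1 N and height (world z) of roll above 0.108 m and contact force between the fingers and tongs above 2 N and contact force between each of board, the arm and roll below 0.1 N and contact force between board and tongs below 0.1 N and linear speed of roll below 0.04 m/s and value of joint nozzle below 0.0015 m); the arm keeps its last pose, push and grip.
It fails at once if the gripper or arm touches the roll (contact force between any of the arm, the fingers and roll above 0.3 N).
It fails at once if a mill, the jar, the mortar or a roll in the dish is disturbed (moved more than 25 mm) (distance of any of salt_mill, pepper_mill, jar, mortar, dish_roll_a, dish_roll_b from where it was at the start of the episode above 0.025 m).
It also fails if it takes over 61 s, if anything falls off the work surface, if the arm or the gripper's body presses on something with over 40 N, if the wrist force passes 120 N, or if a joint passes its speed limit or range.

### The arm

A 7-joint arm with a two-finger parallel gripper is mounted at the origin on the work surface. World frame = base frame: x ahead of the robot, y to its left, z up, the work surface at z = 0. Lengths are in m, angles in rad, forces in N, time in s.
With the tool pointing down it reaches from about 0.425 to 0.925 m from the base axis. Payload 6.8 kg.
Tool frame: the origin (TCP) lies at the very end of the fingers, on their centre line; the grasp point (between the pads) lies 19 mm behind it; z points along the fingers, y is the line along which they close (so a half turn about z gives the same grasp; the last joint's range is limited). The gripper opens to 85 mm and grips with 20 to 120 N. Pads are 22 mm wide; open, the fingers measure 114 mm over their backs; the gripper's body (76 mm by 85 mm) begins 54 mm behind the grasp point. The pads swing forward as they close: fully open they stand 13 mm farther back than shut.
Start: joints at [-1.211, 0.477, 0.022, 1.555, -0.011, 1.109, -0.083], TCP at [0.304, 0.602, 0.231] pointing down, gripper open.
Joint ranges: [-2.96, 2.96], [-0.34, 2.1], [-1.41, 1.46], [0.24, 2.44], [-1.37, 4.51], [0.17, 1.92], [-2.96, 2.96]. Speed limits (rad/s): [2.39, 2.39, 3.14, 3.14, 3.14, 3.14, 3.14].

### API

Orientations are given as a rotation vector (axis times angle).
In Python, from bench import get_obs, grab_frame, hand_in gives the robot as it stands.
- The arm moves only by the tool drive_tool, never from a script. Its argument "rows" is a list of rows, each an object with "offset": the shift along the tool's x, y, z as a fraction of full scale, a list of three; "rotation": the turn, a rotation vector about the tool's x, y, z as a fraction of full scale, a list of three; "claw": the opening, from 0 (shut) to 1 (fully open). In form: [{"offset": [tx, ty, tz], "rotation": [wx, wy, wz], "claw": claw}, ...]. A call has 1 to 20 rows; each row is the pose to reach, as a shift and turn from the pose commanded when the call began, along the tool's axes at that moment; what a row does not reach only later rows make up. Full scale, the value 1, is 0.15 m for a shift and 2 rad for a turn. A row lasts 1/12 s, in which the tool goes at most 41.7 mm and 7.16 degrees, less where a joint would pass 70% of its speed; a pose out of reach is approached as far as the arm can. A call with a number of a shift or a turn outside -1 to 1 is refused whole. A call with a gripper value outside its range is refused whole. The fingers move at their own pace and stop on an object; "force" is the grip in N (left out, the last holds). Time passes only in rows, so rows that repeat a pose let the fingers close. It gives the time, the measured TCP pose, the force, the opening and the grip force at its end, in the units of the state.
- get_obs(): the state, without advancing time (a new reading comes with each control period).
- grab_frame(name): name is "scene" or "side" or "wrist"; returns a dict with "frame" (400x640x3 uint8, red, green, blue), "z_map" (400x640 float32, m along the optical axis (not along the pixel's ray), 0 where there is no reading), "vfov" (degrees; the focal length in pixels is half the picture's height over the tangent of half this angle, whatever the lens; pixels are square), "cx", "cy" (the principal point, pixels), "D" ([k1, k2, p1, p2, k3] as OpenCV has them; the pictures are not rectified), "R" (3x3) and "t" (3): a world point X has camera coordinates R X + t. Camera axes: x right, y down, z forward; pixel columns grow to the right and rows downward; lengths in m; the calibration is good to about 2 mm. A picture is of the moment at which its call begins.
- hand_in(): hands the job in; it is judged then, once.
The state is a dict: "clock": time; "joints": joint angles; "qvel": joint speeds; "tau": joint torques, N m; "tcp_pos": TCP position; "orientation": TCP orientation; "contact_force": force on the tool from outside, world axes, zero at the start; "moment": the same for the moment, N m; "grip_width": finger opening in m; "gripper_force": force on a finger pad.
Only numpy, scipy, OpenCV 4.12 (cv2) and the standard library are available. Lean on these libraries where they do the work, as an engineer would, in place of code of your own. Each camera call takes 0.05 s, during which the arm holds its last target. There are 200 camera calls.

## Working session

There is one attempt and no reset: what is moved stays moved. The work goes in short steps, Python scripts to look and compute and a tool call to move; the robot and the scene stay as the last step left them, time stands still between calls to the robot, and variables do not carry over. Pictures are saved under pics/ and viewed, at most 10 in all, crops included, and the job is handed in when it is done.

Besides the shell and the picture viewer there is one more tool, called after ">>>" by a JSON object that holds its "fn" and its "kwargs", one argument or row to a line. drive_tool: Moves the arm, as the interface text tells. Its arguments: {"type":"object","properties":{"rows":{"type":"array","items":{"type":"object","properties":{"offset":{"type":"array","items":{"type":"number"}},"rotation":{"type":"array","items":{"type":"number"}},"claw":{"type":"number"}}}},"force":{"type":"number"}},"required":["rows"]}

```bash
mkdir -p pics; cat > h.py <<'E'
import numpy as np, cv2, pickle
from scipy.spatial.transform import Rotation as Rn
from bench import get_obs, grab_frame, hand_in
def grab(name,tag):
    f=grab_frame(name); cv2.imwrite(f'pics/{tag}.png',f['frame'][:,:,::-1]); pickle.dump(f,open(f'{tag}.pkl','wb')); return f
def K(f):
    h=f['frame'].shape[0]; fl=h/2/np.tan(np.radians(f['vfov'])/2)
    return np.array([[fl,0,f['cx']],[0,fl,f['cy']],[0,0,1]])
def cloud(f):
    h,w=f['z_map'].shape; u,v=np.meshgrid(np.arange(w),np.arange(h))
    p=cv2.undistortPoints(np.stack([u,v],-1).reshape(-1,1,2).astype(np.float64),K(f),np.array(f['D'],float)).reshape(h,w,2)
    z=f['z_map'][...,None]; P=np.concatenate([p*z,z],-1)
    return (P-np.array(f['t']))@np.array(f['R'])   # R^T (P-t)
def onplane(f,px,z):
    p=cv2.undistortPoints(np.array(px,float).reshape(-1,1,2),K(f),np.array(f['D'],float)).reshape(-1,2)
    d=np.c_[p,np.ones(len(p))]@np.array(f['R']); c=-np.array(f['R']).T@np.array(f['t'])
    return c+d*((z-c[2])/d[:,2])[:,None]
def rel(pos):  # world target -> offset fractions in the present tool frame
    o=get_obs(); R=Rn.from_rotvec(o['orientation'])
    return R.inv().apply(np.array(pos)-o['tcp_pos'])/.15
E
python3 - <<'E'
from h import *
o=get_obs(); print(o)
fs=[grab(n,n+'0') for n in('scene','side')]
cv2.imwrite('pics/both.png',cv2.resize(np.vstack([f['frame'][:,:,::-1] for f in fs]),(480,600)))
for f in fs: print(f['R'],f['t'],f['vfov'],f['D'])
E
```

```text
{'clock': 0.0, 'joints': array([-1.2110791 ,  0.47782004,  0.02234069,  1.55645172, -0.01149639,
        1.10930013, -0.08307384]), 'qvel': array([ 0.00100719,  0.00014132,  0.00010587, -0.00066463, -0.00305458,
        0.00122254, -0.00220208]), 'tau': array([ 7.70651550e-04, -5.96467388e+01,  1.60809863e+00, -2.81205279e+01,
        1.24327355e-02,  9.34716052e-03, -2.68665900e-05]), 'tcp_pos': array([0.30413098, 0.60193655, 0.23031225]), 'orientation': array([-7.28021384e-01, -3.05577513e+00,  2.87150298e-03]), 'contact_force': array([-0.50102144, -0.71061272,  0.3286084 ]), 'moment': array([ 0.02851401, -0.03667852, -0.02400493]), 'gripper_force': 0.0, 'grip_width': 0.08518836141545812}
[[-0.53373284  0.84563974 -0.00476246]
 [ 0.46025261  0.28575867 -0.84054121]
 [-0.70943414 -0.45081638 -0.54172668]] [ 0.26027086 -0.16598428  1.75441594] 46.99147346094031 [0.02690039 0.         0.         0.         0.        ]
[[-0.98045826 -0.19665326  0.00539452]
 [-0.15378081  0.74903012 -0.64444188]
 [ 0.12269094 -0.63267794 -0.76463426]] [0.56337168 0.13291019 1.73919749] 42.29723944410446 [-0.00464256  0.          0.          0.          0.        ]
```

View pics/scene0.png

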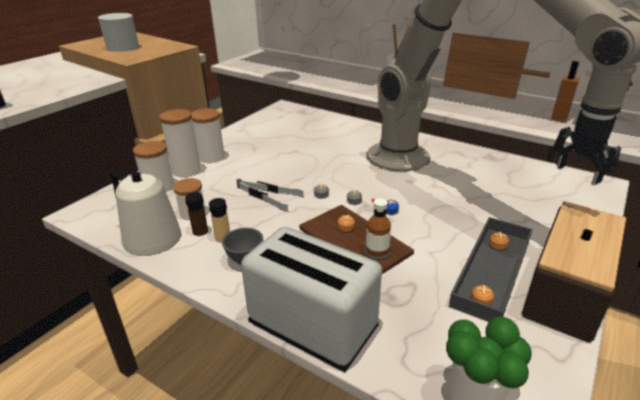

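View pics/side0.png

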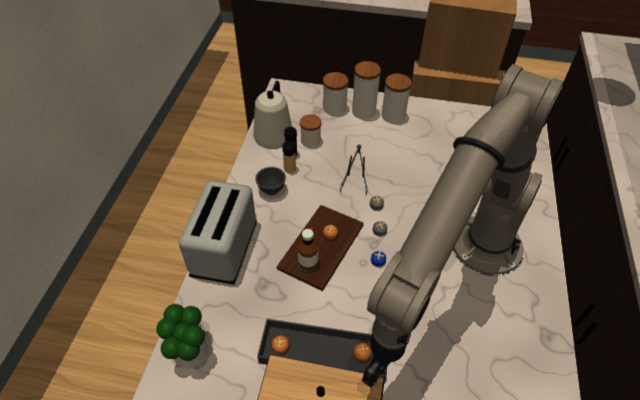

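The roll is the orange bun on the board in front of the sprayer (side view at 330,232). The look-alikes are grey at (377,202) and (380,228) and blue at (378,258), and I'll leave them alone. The tongs have their hinge near (358,148) and their tips near (342,192) and (366,192). I'll check this in a crop.

```bash
python3 - <<'E'
from h import *
f=pickle.load(open('side0.pkl','rb')); im=f['frame'][:,:,::-1]
cv2.imwrite('pics/crop1.png',cv2.resize(im[135:295,255:415],(600,600),interpolation=cv2.INTER_CUBIC))
g=pickle.load(open('scene0.pkl','rb')); im2=g['frame'][:,:,::-1]
cv2.imwrite('pics/crop2.png',cv2.resize(im2[165:285,170:420],(800,384),interpolation=cv2.INTER_CUBIC))
for n,F in(('side',f),('scene',g)):
    P=cloud(F); rgb=F['frame'].astype(int); ok=(F['z_map']>0)
    r,gg,b=rgb[...,0],rgb[...,1],rgb[...,2]
    # cap
    m=ok&(rgb.min(-1)>150)&(P[...,2]>.165)&(P[...,2]<.195)&(P[...,0]>.35)&(P[...,0]<1)&(abs(P[...,1])<.4)
    print(n,'cap',m.sum(),P[m].mean(0),P[m][:,2].min(),P[m][:,2].max())
    m=ok&(r>150)&(r>1.6*b)&(gg>70)&(P[...,2]>.02)&(P[...,2]<.07)&(P[...,0]>.3)&(P[...,0]<1)
    nl,lab,st,ce=cv2.connectedComponentsWithStats(m.astype(np.uint8))
    for i in range(1,nl):
        if st[i,4]>30:
            q=P[lab==i]; print(n,'orange',st[i,4],ce[i],q.mean(0),q.min(0),q.max(0))
    m=ok&(P[...,2]>.008)&(P[...,2]<.05)&(P[...,0]>.35)&(P[...,0]<.9)&(P[...,1]<.35)&(P[...,1]>-.5)
    nl,lab,st,ce=cv2.connectedComponentsWithStats(m.astype(np.uint8))
    for i in range(1,nl):
        if st[i,4]>30:
            q=P[lab==i]; print(n,'obj',st[i,4],ce[i].round(),q.mean(0).round(3),q.min(0).round(3),q.max(0).round(3))
E
```

```text
side cap 112 [ 0.679757   -0.03777199  0.18446634] 0.17346725229606536 0.1949154783127939
side orange 97 [329.79381443 229.80412371] [0.52076563 0.08412277 0.05195192] [0.50301631 0.06285883 0.03650009] [0.53907784 0.10394452 0.05970018]
side orange 151 [279.22516556 342.70198675] [0.58911481 0.49888061 0.03900084] [0.5702409  0.47788948 0.03000761] [0.60726142 0.51743811 0.04849986]
side orange 101 [362.32673267 349.81188119] [0.35492414 0.47354517 0.03993398] [0.33963185 0.45684881 0.03087697] [0.36993662 0.48828441 0.04796915]
side obj 259 [269. 141.] [ 0.835 -0.313  0.03 ] [ 0.779 -0.335  0.008] [ 0.899 -0.294  0.05 ]
side obj 168 [310. 140.] [ 0.679 -0.35   0.03 ] [ 0.646 -0.386  0.008] [ 0.724 -0.33   0.05 ]
side obj 229 [356. 167.] [ 0.484 -0.252  0.023] [ 0.428 -0.396  0.008] [ 0.532 -0.128  0.035]
side obj 97 [289. 166.] [ 0.726 -0.196  0.029] [ 0.707 -0.221  0.008] [ 0.752 -0.184  0.05 ]
side obj 259 [270. 179.] [ 0.779 -0.116  0.03 ] [ 0.733 -0.14   0.008] [ 0.814 -0.08   0.05 ]
side obj 59 [271. 191.] [ 0.758 -0.056  0.038] [ 0.723 -0.089  0.01 ] [ 0.803 -0.04   0.05 ]
si
[... 1387 characters left out ...]
029] [ 0.718 -0.4    0.008] [ 0.728 -0.353  0.05 ]
scene obj 2808 [353. 236.] [0.547 0.116 0.019] [ 0.422 -0.046  0.008] [0.627 0.285 0.05 ]
scene obj 194 [199. 226.] [ 0.754 -0.273  0.03 ] [ 0.727 -0.302  0.008] [ 0.769 -0.262  0.05 ]
scene obj 542 [162. 241.] [ 0.854 -0.311  0.029] [ 0.771 -0.344  0.008] [ 0.9   -0.295  0.05 ]
scene obj 159 [220. 232.] [ 0.745 -0.199  0.032] [ 0.716 -0.225  0.008] [ 0.755 -0.183  0.05 ]
scene obj 372 [242. 243.] [ 0.751 -0.112  0.034] [ 0.727 -0.138  0.013] [ 0.796 -0.065  0.05 ]
scene obj 69 [235. 259.] [ 0.814 -0.08   0.038] [ 0.804 -0.116  0.015] [ 0.821 -0.057  0.05 ]
scene obj 194 [366. 335.] [0.849 0.323 0.03 ] [0.787 0.317 0.008] [0.899 0.326 0.05 ]
```

View pics/crop1.png

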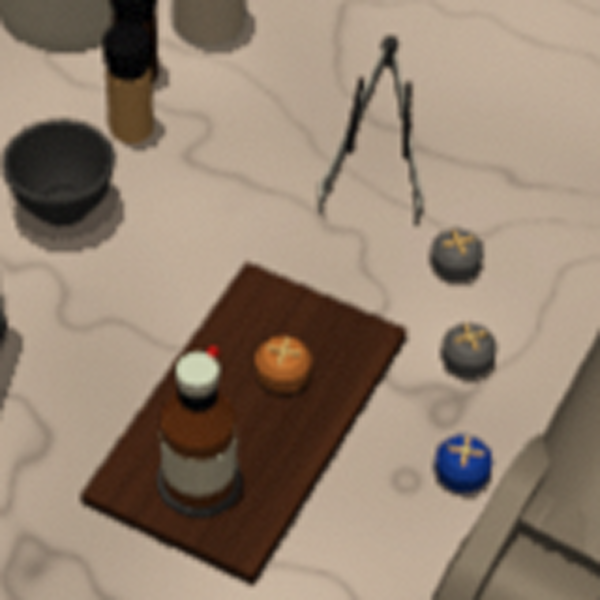

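View pics/crop2.png

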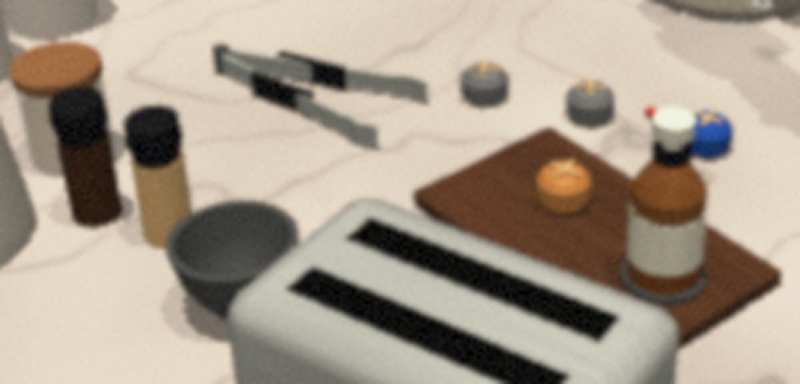

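Confirmed. In crop 1 the orange roll is at (283,362), the white cap top at (198,370) and its red spout at (213,350), pointing at the roll's side. The tongs' hinge is at (390,45), the tips at (322,210) and (418,220). Next I'll fit the poses.

```bash
cat > fit.py <<'E'
from h import *
from scipy.optimize import least_squares
L=np.array([[-100,4],[-40,23.5],[40,28.5],[92,46],[130,46]])/1000.
def dist(p):
    d=[]
    for s in(1,-1):
        for a,b in zip(L[:-1]*[1,s],L[1:]*[1,s]):
            t=np.clip(((p-a)@(b-a))/((b-a)@(b-a)),0,1)
            d.append(np.linalg.norm(p-a-t[:,None]*(b-a),axis=1))
    return np.min(d,0)
def fit(q,x0):
    def r(x):
        c,s=np.cos(x[2]),np.sin(x[2]); e=q-x[:2]
        return dist(np.c_[e@[c,s],e@[-s,c]])
    s=least_squares(r,x0,loss='soft_l1',f_scale=.003); return s.x,np.sqrt(np.mean(s.fun**2))
E
python3 - <<'E'
from fit import *
f=pickle.load(open('side0.pkl','rb')); g=pickle.load(open('scene0.pkl','rb'))
Q=[]
for F in(f,g):
    P=cloud(F); m=(F['z_map']>0)&(P[...,2]>.01)&(P[...,2]<.04)&(P[...,0]>.4)&(P[...,0]<.56)&(P[...,1]<-.11)&(P[...,1]>-.42)
    q=P[m][:,:2]; Q.append(q); print(fit(q,[.48,-.25,1.6]))
print(fit(np.vstack(Q),[.48,-.25,1.6]))
T=lambda l:np.array(l)/3.75+[255-.5,135-.5]
b=onplane(f,T([(248,263),(405,332),(255,580),(83,498)]),.018); print(b.round(4))
d=(b[0]+b[1]-b[2]-b[3])[:2];print('board yaw',np.arctan2(d[1],d[0]),'c',b.mean(0), [np.linalg.norm(b[i]-b[i-1]) for i in range(4)])
yaw=np.arctan2(d[1],d[0]); R=np.array([[np.cos(yaw),-np.sin(yaw)],[np.sin(yaw),np.cos(yaw)]])
print('sprayer',b.mean(0)[:2]+R@[-.09,0],'roll',b.mean(0)[:2]+R@[.04,0])
print('cap',onplane(f,T([(198,368)]),.18), 'rolltop',onplane(f,T([(284,352)]),.054))
# scene view
S=lambda l:np.array(l)/3.2+[170-.5,165-.5]
print('cap scene',onplane(g,S([(674,119)]),.18),'rolltop',onplane(g,S([(565,169)]),.054))
for F in(f,g):
    P=cloud(F); m=(F['frame'].min(-1)>140)&(abs(P[...,0]-.62)<.06)&(abs(P[...,1]-.19)<.08)&(P[...,2]>.14)&(P[...,2]<.2); print(m.sum(),P[m].mean(0),P[m].min(0),P[m].max(0))
E
```

```text
(array([ 0.48421089, -0.25971098,  1.62927386]), np.float64(0.006259976946170653))
(array([ 0.48709284, -0.25790239,  1.63817479]), np.float64(0.004365068007584495))
(array([ 0.48636541, -0.25816942,  1.63679533]), np.float64(0.005138378491619543))
[[ 0.5769 -0.0448  0.018 ]
 [ 0.4203  0.0073  0.018 ]
 [ 0.5046  0.2906  0.018 ]
 [ 0.6639  0.241   0.018 ]]
board yaw -1.8631237794541682 c [0.54140075 0.12353251 0.018     ] [np.float64(0.29865536115909386), np.float64(0.1650794903435078), np.float64(0.29554868484385205), np.float64(0.16685254881605868)]
sprayer [0.5673371  0.20971433] roll [0.52987348 0.08522948]
cap [[0.56936569 0.20474848 0.18      ]] rolltop [[0.52018956 0.07953128 0.054     ]]
cap scene [[0.57346634 0.20757334 0.18      ]] rolltop [[0.52163203 0.080131   0.054     ]]
61 [0.57180702 0.20557903 0.17930469] [0.56044439 0.18875141 0.17346725] [0.58484991 0.22334925 0.1860316 ]
88 [0.57425461 0.20545901 0.17777966] [0.56060362 0.17669273 0.16532055] [0.58806052 0.22297309 0.18170609]
```

```bash
python3 - <<'E'
from h import *
o=get_obs(); R=Rn.from_rotvec(o['orientation']).as_matrix(); print(R.round(4))
print('above cap',rel([.572,.206,.225]), 'halfway',rel([.43,.40,.225]))
for n in('scene0','side0'):
    F=pickle.load(open(n+'.pkl','rb'));P=cloud(F);ok=F['z_map']>0
    for x0,x1,y0,y1 in((.35,.7,.55,.8),(.65,.95,0,.35),(.3,.6,.3,.55)):
        m=ok&(P[...,0]>x0)&(P[...,0]<x1)&(P[...,1]>y0)&(P[...,1]<y1); z=P[m][:,2]; print(n,(x0,y0),m.sum(),np.percentile(z,[50,90,99]).round(3) if m.any() else '')
E
```

```text
[[-8.926e-01  4.509e-01 -6.000e-04]
 [ 4.509e-01  8.926e-01 -1.500e-03]
 [-1.000e-04 -1.600e-03 -1.000e+00]]
above cap [-2.78422137 -1.55100232  0.03911843] halfway [-1.35605554 -0.8235208   0.03774391]
scene0 (0.35, 0.55) 14009 [0.109 0.165 0.581]
scene0 (0.65, 0) 17863 [0.127 0.19  0.191]
scene0 (0.3, 0.3) 7888 [0.004 0.588 0.626]
side0 (0.35, 0.55) 4932 [0.162 0.167 0.584]
side0 (0.65, 0) 9902 [0.08  0.191 0.195]
side0 (0.3, 0.3) 6350 [0.004 0.039 0.627]
```

>>> {"fn": "drive_tool", "kwargs": {
  "rows": [
    {"offset": [-0.15,-0.08,0],"rotation": [0,0,0],"claw": 0},
    {"offset": [-0.35,-0.2,0],"rotation": [0,0,0],"claw": 0},
    {"offset": [-0.57,-0.32,0],"rotation": [0,0,0],"claw": 0},
    {"offset": [-0.78,-0.43,0],"rotation": [0,0,0],"claw": 0},
    {"offset": [-0.98,-0.54,0],"rotation": [0,0,0],"claw": 0}
  ],
  "force": 30
}}

```text
clock: 0.52
tcp_pos: [0.3999, 0.4619, 0.2309]
orientation: [-0.728, -3.056, 0.001]
contact_force: [0.3, 0.4, -0.3]
grip_width: 0.0258
gripper_force: 0.0
```

>>> {"fn": "drive_tool", "kwargs": {
  "rows": [
    {"offset": [-0.2,-0.11,0],"rotation": [0,0,0],"claw": 0},
    {"offset": [-0.4,-0.22,0],"rotation": [0,0,0],"claw": 0},
    {"offset": [-0.6,-0.33,0],"rotation": [0,0,0],"claw": 0},
    {"offset": [-0.8,-0.44,0],"rotation": [0,0,0],"claw": 0},
    {"offset": [-0.98,-0.54,0],"rotation": [0,0,0],"claw": 0}
  ]
}}

```text
clock: 0.93
tcp_pos: [0.4946, 0.323, 0.231]
orientation: [-0.73, -3.056, 0.001]
contact_force: [1.1, 0.4, 1.3]
grip_width: -0.0001
gripper_force: 0.0
```

>>> {"fn": "drive_tool", "kwargs": {
  "rows": [
    {"offset": [-0.2,-0.11,0],"rotation": [0,0,0],"claw": 0},
    {"offset": [-0.4,-0.22,0],"rotation": [0,0,0],"claw": 0},
    {"offset": [-0.6,-0.33,0],"rotation": [0,0,0],"claw": 0},
    {"offset": [-0.75,-0.42,0],"rotation": [0,0,0],"claw": 0},
    {"offset": [-0.82,-0.47,0],"rotation": [0,0,0],"claw": 0},
    {"offset": [-0.82,-0.47,0],"rotation": [0,0,0],"claw": 0}
  ]
}}

```text
clock: 1.43
tcp_pos: [0.573, 0.2031, 0.231]
orientation: [0.737, 3.053, -0.003]
contact_force: [-0.2, 0.4, -0.9]
grip_width: 0.0003
gripper_force: 0.0
```

```bash
python3 - <<'E'
from h import *
print(rel([.572,.206,.185]),get_obs()['tcp_pos'],get_obs()['grip_width'],get_obs()['contact_force'])
fs=[grab(n,n+'1') for n in('side','wrist')]
cv2.imwrite('pics/v1.png',np.hstack([cv2.resize(fs[0]['frame'][150:310,230:390,::-1],(400,400)),cv2.resize(fs[1]['frame'][:,:,::-1],(400,400*400//640)) if 0 else cv2.resize(fs[1]['frame'][:,120:520,::-1],(400,400))]))
E
```

```text
[0.01532882 0.01472632 0.30669399] [0.57303366 0.20306706 0.23100949] 0.000281729248322733 [-0.15353475  0.42340678 -0.85474168]
```

View pics/v1.png

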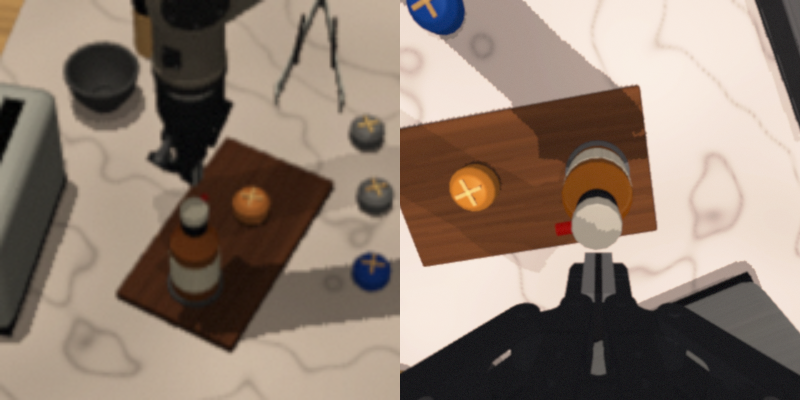

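The shut fingers are just above and behind the cap in the wrist view, with the cap at (597,227) and the roll at (473,188). I'll get both positions from this frame.

```bash
python3 - <<'E'
from h import *
f=pickle.load(open('wrist1.pkl','rb'))
print('cap',onplane(f,[(317,227)],.18),'roll',onplane(f,[(193,188)],.054))
P=cloud(f); m=(f['z_map']>0)&(f['frame'].min(-1)>120)&(abs(P[...,0]-.572)<.03)&(abs(P[...,1]-.206)<.03)&(P[...,2]>.172)&(P[...,2]<.19); q=P[m];print(m.sum(),q.mean(0),np.median(q[:,2]),q.min(0),q.max(0))
E
```

```text
cap [[0.5712704  0.20530148 0.18      ]] roll [[0.520856   0.08535292 0.054     ]]
1849 [0.57004949 0.20563092 0.18004558] 0.1801387214882316 [0.55403717 0.18906136 0.17241966] [0.58765894 0.22139951 0.18209248]
```

>>> {"fn": "drive_tool", "kwargs": {
  "rows": [
    {"offset": [0.01,0.01,0.15],"rotation": [0,0,0],"claw": 0},
    {"offset": [0.015,0.015,0.25],"rotation": [0,0,0],"claw": 0},
    {"offset": [0.015,0.015,0.3],"rotation": [0,0,0],"claw": 0},
    {"offset": [0.015,0.015,0.3],"rotation": [0,0,0],"claw": 0}
  ]
}}

```text
clock: 1.87
tcp_pos: [0.5684, 0.2119, 0.1843]
orientation: [-0.722, -3.054, 0.002]
contact_force: [-0.0, -0.5, -0.7]
grip_width: 0.0001
gripper_force: 0.0
```

>>> {"fn": "drive_tool", "kwargs": {
  "rows": [
    {"offset": [-0.03,-0.03,0.01],"rotation": [0,0,0],"claw": 0},
    {"offset": [-0.03,-0.03,0.03],"rotation": [0,0,0],"claw": 0},
    {"offset": [-0.03,-0.03,0.05],"rotation": [0,0,0],"claw": 0},
    {"offset": [-0.03,-0.03,0.068],"rotation": [0,0,0],"claw": 0},
    {"offset": [-0.03,-0.03,0.068],"rotation": [0,0,0],"claw": 0}
  ]
}}

```text
clock: 2.28
tcp_pos: [0.5734, 0.2037, 0.1765]
orientation: [0.729, 3.055, 0.001]
contact_force: [0.8, -0.4, 2.9]
grip_width: -0.0
gripper_force: 1.4
```

>>> {"fn": "drive_tool", "kwargs": {
  "rows": [
    {"offset": [0,0,0.015],"rotation": [0,0,0],"claw": 0},
    {"offset": [0,0,0.03],"rotation": [0,0,0],"claw": 0},
    {"offset": [0,0,0.04],"rotation": [0,0,0],"claw": 0},
    {"offset": [0,0,0.04],"rotation": [0,0,0],"claw": 0}
  ]
}}

```text
clock: 2.62
tcp_pos: [0.5735, 0.2038, 0.172]
orientation: [0.729, 3.054, 0.002]
contact_force: [-2.8, -2.8, 12.8]
grip_width: -0.0002
gripper_force: 6.8
```

>>> {"fn": "drive_tool", "kwargs": {
  "rows": [
    {"offset": [0,0,0],"rotation": [0,0,0],"claw": 0},
    {"offset": [0,0,-0.08],"rotation": [0,0,0],"claw": 0},
    {"offset": [0,0,-0.25],"rotation": [0,0,0],"claw": 0},
    {"offset": [0,0,-0.42],"rotation": [0,0,0],"claw": 0.5},
    {"offset": [-0.05,-0.15,-0.5],"rotation": [0,0,0],"claw": 1},
    {"offset": [-0.1,-0.35,-0.5],"rotation": [0,0,0],"claw": 1},
    {"offset": [-0.16,-0.55,-0.5],"rotation": [0,0,0],"claw": 1},
    {"offset": [-0.22,-0.75,-0.5],"rotation": [0,0,0],"claw": 1}
  ]
}}

```text
clock: 3.28
tcp_pos: [0.5506, 0.0881, 0.2452]
orientation: [-0.726, -3.056, -0.001]
contact_force: [-0.1, -1.3, -0.4]
grip_width: 0.0608
gripper_force: 0.0
```

>>> {"fn": "drive_tool", "kwargs": {
  "rows": [
    {"offset": [-0.06,-0.2,0],"rotation": [0,0,0],"claw": 1},
    {"offset": [-0.12,-0.4,0],"rotation": [0,0,0],"claw": 1},
    {"offset": [-0.18,-0.6,0],"rotation": [0,0,0],"claw": 1},
    {"offset": [-0.24,-0.8,0],"rotation": [0,0,0],"claw": 1},
    {"offset": [-0.29,-1,0],"rotation": [0,0,0],"claw": 1}
  ]
}}

```text
clock: 3.7
tcp_pos: [0.5219, -0.0659, 0.245]
orientation: [-0.727, -3.056, -0.001]
contact_force: [-0.2, 0.1, -0.4]
grip_width: 0.0856
gripper_force: 0.0
```

>>> {"fn": "drive_tool", "kwargs": {
  "rows": [
    {"offset": [-0.06,-0.15,0],"rotation": [0,0,0.06],"claw": 1},
    {"offset": [-0.1,-0.3,0],"rotation": [0,0,0.12],"claw": 1},
    {"offset": [-0.15,-0.45,0],"rotation": [0,0,0.18],"claw": 1},
    {"offset": [-0.2,-0.6,0],"rotation": [0,0,0.24],"claw": 1},
    {"offset": [-0.2,-0.7,0],"rotation": [0,0,0.3],"claw": 1},
    {"offset": [-0.2,-0.7,0],"rotation": [0,0,0.36],"claw": 1},
    {"offset": [-0.2,-0.7,0],"rotation": [0,0,0.42],"claw": 1},
    {"offset": [-0.2,-0.7,0],"rotation": [0,0,0.48],"claw": 1},
    {"offset": [-0.2,-0.7,0],"rotation": [0,0,0.52],"claw": 1},
    {"offset": [-0.2,-0.7,0],"rotation": [0,0,0.52],"claw": 1},
    {"offset": [-0.2,-0.7,0],"rotation": [0,0,0.52],"claw": 1}
  ]
}}

```text
clock: 4.62
tcp_pos: [0.5019, -0.1716, 0.2449]
orientation: [-2.146, -2.293, 0.0]
contact_force: [-0.7, 0.2, 0.0]
grip_width: 0.0855
gripper_force: 0.0
```

```bash
python3 - <<'E'
from fit import *
o=get_obs(); print(o['tcp_pos'],o['joints'].round(2)); R=Rn.from_rotvec(o['orientation']).as_matrix(); print(R.round(3))
fs=[grab(n,n+'2') for n in('wrist','scene')]
cv2.imwrite('pics/v2.png',np.vstack([fs[0]['frame'][50:,:,::-1],cv2.resize(fs[1]['frame'][160:285,170:490,::-1],(640,250))]))
F=fs[0];P=cloud(F); m=(F['z_map']>0)&(P[...,2]>.01)&(P[...,2]<.04)&(P[...,0]>.4)&(P[...,0]<.56)&(P[...,1]<-.1)&(P[...,1]>-.42)
q=P[m][:,:2]; print(m.sum(),fit(q,[.486,-.258,1.637]),q.min(0),q.max(0),P[m][:,2].max())
E
```

```text
[ 0.50190794 -0.17160941  0.24490475] [-0.22  0.24  0.52  1.91 -0.14  1.03  0.42]
[[-0.066  0.998 -0.001]
 [ 0.998  0.066  0.   ]
 [ 0.    -0.001 -1.   ]]
2380 (array([ 0.48433792, -0.25198847,  1.64011456]), np.float64(0.00927453108447987)) [ 0.40008688 -0.36858821] [ 0.52848049 -0.10004929] 0.0341741204711229
```

View pics/v2.png

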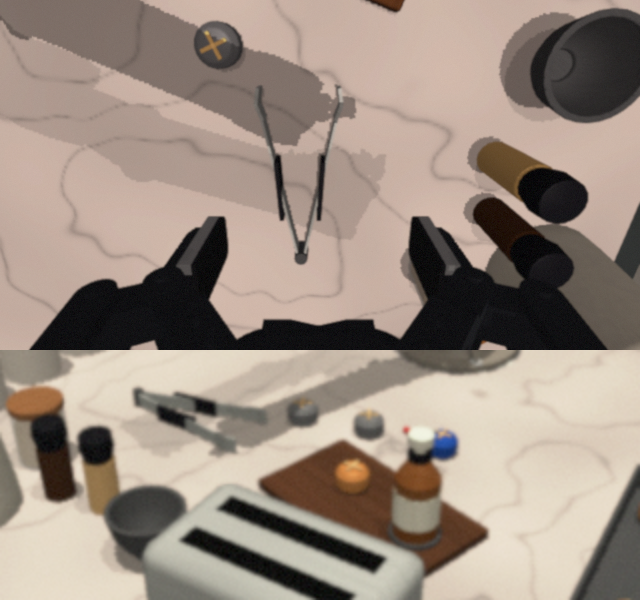

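The wrist view shows the tongs' hinge at (301,257), sleeve centres at (279,188) and (321,188), and tips at (261,88) and (339,90). I'll refine with the sleeve and hinge pixels; the fit needs the stray grey roll (218,45) masked out.

```bash
python3 - <<'E'
from fit import *
F=pickle.load(open('wrist2.pkl','rb'));P=cloud(F)
w=onplane(F,[(301,307),(279.5,237),(320.5,237),(260,138),(339,140)],.029); print(w.round(4))
c=(w[3]+w[4])/2-w[0]; print('yaw',np.arctan2(c[1],c[0]),'len',np.linalg.norm(c), 'origin',w[0]+c/np.linalg.norm(c)*.1)
m=(F['z_map']>0)&(P[...,2]>.012)&(P[...,2]<.04)&(P[...,0]>.42)&(P[...,0]<.56)&(P[...,1]<-.12)&(P[...,1]>-.4)
nl,lab,st,ce=cv2.connectedComponentsWithStats(m.astype(np.uint8)); i=1+np.argmax(st[1:,4]); q=P[lab==i]; print(ce[i],st[i],nl)
q=q[q[:,2]>.02]; x,e=fit(q[:,:2],[.486,-.258,1.637]); print(x,e)
k=q[:,:2]-x[:2]; a=np.c_[k@[np.cos(x[2]),np.sin(x[2])],k@[-np.sin(x[2]),np.cos(x[2])]]; print(a.min(0),a.max(0))
s=abs(a[:,0])<.02; print('sleeve y',np.percentile(a[s,1],[2,25,75,98]),'ztop',np.median(q[s][:,2]))
print('target rel', rel([x[0],x[1],.245]))
E
```

```text
[[ 0.4921 -0.358   0.029 ]
 [ 0.4607 -0.2574  0.029 ]
 [ 0.5111 -0.2541  0.029 ]
 [ 0.4357 -0.1384  0.029 ]
 [ 0.5235 -0.1348  0.029 ]]
yaw 1.6274590507337 len 0.2217413812825284 origin [ 0.4864819  -0.25816978  0.029     ]
[296.49714829 228.30513308] [ 253  136   90  179 2104] 2
[ 0.48508652 -0.25920481  1.63370626] 0.003037125493539984
[-0.10947929 -0.05001202] [0.12439124 0.05095315]
sleeve y [-0.0292132  -0.02557407  0.02552985  0.02936231] ztop 0.0297368621676051
target rel [-5.74077605e-01 -1.50612927e-01 -7.89659968e-05]
```

>>> {"fn": "drive_tool", "kwargs": {
  "rows": [
    {"offset": [-0.2,-0.05,0],"rotation": [0,0,0],"claw": 1},
    {"offset": [-0.4,-0.1,0.1],"rotation": [0,0,0],"claw": 1},
    {"offset": [-0.57,-0.145,0.3],"rotation": [0,0,0],"claw": 1},
    {"offset": [-0.57,-0.145,0.5],"rotation": [0,0,0],"claw": 1},
    {"offset": [-0.57,-0.145,0.7],"rotation": [0,0,0],"claw": 1},
    {"offset": [-0.57,-0.145,0.9],"rotation": [0,0,0],"claw": 1},
    {"offset": [-0.57,-0.145,0.95],"rotation": [0,0,0],"claw": 1},
    {"offset": [-0.57,-0.145,0.95],"rotation": [0,0,0],"claw": 1},
    {"offset": [-0.57,-0.145,0.95],"rotation": [0,0,0],"claw": 1}
  ]
}}

```text
clock: 5.47
tcp_pos: [0.4861, -0.2591, 0.1034]
orientation: [2.149, 2.291, 0.0]
contact_force: [0.4, 0.1, 0.8]
grip_width: 0.0854
gripper_force: 0.0
```

```bash
python3 - <<'E'
from fit import *
print(get_obs()['tcp_pos'],rel([.4858,-.2587,.005]))
F=grab('wrist','wrist3');P=cloud(F)
m=(F['z_map']>0)&(P[...,2]>.012)&(P[...,2]<.04)&(P[...,0]>.42)&(P[...,0]<.56)&(P[...,1]<-.12)&(P[...,1]>-.4)
nl,lab,st,ce=cv2.connectedComponentsWithStats(m.astype(np.uint8)); i=1+np.argmax(st[1:,4]); q=P[lab==i]
q=q[q[:,2]>.02]; print(len(q),fit(q[:,:2],[.486,-.258,1.637]))
E
```

```text
[ 0.48614789 -0.25911587  0.10335366] [ 0.00304403 -0.00233727  0.65568977]
5530 (array([ 0.48496693, -0.25856225,  1.63022719]), np.float64(0.0029627060437766944))
```

>>> {"fn": "drive_tool", "kwargs": {
  "rows": [
    {"offset": [0,-0.004,0.15],"rotation": [0,0,0],"claw": 1},
    {"offset": [0,-0.004,0.3],"rotation": [0,0,0],"claw": 1},
    {"offset": [0,-0.004,0.45],"rotation": [0,0,0],"claw": 1},
    {"offset": [0,-0.004,0.57],"rotation": [0,0,0],"claw": 1},
    {"offset": [0,-0.004,0.64],"rotation": [0,0,0],"claw": 1},
    {"offset": [0,-0.004,0.655],"rotation": [0,0,0],"claw": 1},
    {"offset": [0,-0.004,0.655],"rotation": [0,0,0],"claw": 1}
  ]
}}

```text
clock: 6.1
tcp_pos: [0.4858, -0.2591, 0.0051]
orientation: [2.149, 2.29, 0.001]
contact_force: [-0.2, 0.8, 0.1]
grip_width: 0.0855
gripper_force: 0.0
```

>>> {"fn": "drive_tool", "kwargs": {
  "rows": [
    {"offset": [0,0,0],"rotation": [0,0,0],"claw": 0.8},
    {"offset": [0,0,0],"rotation": [0,0,0],"claw": 0.7},
    {"offset": [0,0,0],"rotation": [0,0,0],"claw": 0.65},
    {"offset": [0,0,0],"rotation": [0,0,0],"claw": 0.6},
    {"offset": [0,0,0],"rotation": [0,0,0],"claw": 0.57},
    {"offset": [0,0,0],"rotation": [0,0,0],"claw": 0.57},
    {"offset": [0,0,0],"rotation": [0,0,0],"claw": 0.57},
    {"offset": [0,0,0],"rotation": [0,0,0],"claw": 0.57}
  ],
  "force": 40
}}

```text
clock: 6.77
tcp_pos: [0.4869, -0.2593, 0.0063]
orientation: [2.149, 2.288, 0.003]
contact_force: [-0.1, 0.5, 10.9]
grip_width: 0.0491
gripper_force: 10.0
```

>>> {"fn": "drive_tool", "kwargs": {
  "rows": [
    {"offset": [0,0,-0.02],"rotation": [0,0,0],"claw": 0.57},
    {"offset": [0,0,-0.05],"rotation": [0,0,0],"claw": 0.57},
    {"offset": [0,0,-0.1],"rotation": [0,0,0],"claw": 0.57},
    {"offset": [0,0,-0.2],"rotation": [0,0,0],"claw": 0.57},
    {"offset": [0,0,-0.3],"rotation": [0,0,0],"claw": 0.57},
    {"offset": [0,0,-0.4],"rotation": [0,0,0],"claw": 0.57},
    {"offset": [0,0,-0.46],"rotation": [0,0,0],"claw": 0.57},
    {"offset": [0,0,-0.46],"rotation": [0,0,0],"claw": 0.57},
    {"offset": [0,0,-0.46],"rotation": [0,0,0],"claw": 0.57}
  ]
}}

```text
clock: 7.52
tcp_pos: [0.4854, -0.2588, 0.0737]
orientation: [2.149, 2.29, 0.001]
contact_force: [-0.8, -0.3, -1.7]
grip_width: 0.049
gripper_force: 7.3
```

```bash
python3 - <<'E'
from h import *
o=get_obs(); print(o['tcp_pos'],o['grip_width'],o['gripper_force'],o['contact_force'])
fs=[grab(n,n+'4') for n in('wrist','scene')]
cv2.imwrite('pics/v4.png',np.vstack([fs[0]['frame'][:350,:,::-1],cv2.resize(fs[1]['frame'][160:285,170:490,::-1],(640,250))]))
E
```

```text
[ 0.48539586 -0.2587722   0.07372073] 0.04901145600325212 7.320923879742622 [-0.75016512 -0.27747581 -1.66537954]
```

View pics/v4.png

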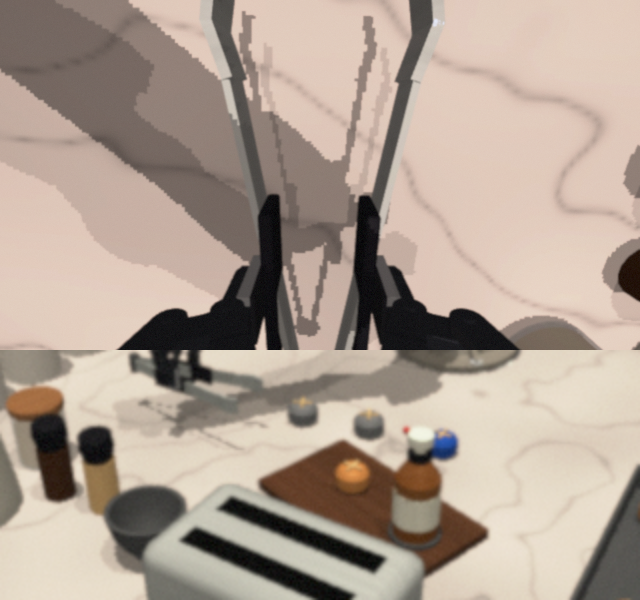

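The tongs are lifted and held, with the jaws spread in front at about (220,60) and (420,60). Now I'll measure pitch, jaw gap and position from the depth map.

```bash
cat > jaw.py <<'E'
from h import *
def jaw(tag):
    F=pickle.load(open(tag+'.pkl','rb')); P=cloud(F); o=get_obs(); R=Rn.from_rotvec(o['orientation']).as_matrix()
    L=(P-o['tcp_pos'])@R   # tool frame
    ok=(F['z_map']>0)&(L[...,2]>-.06)&(L[...,2]<.02)&(abs(L[...,1])<.065)
    for x in np.arange(.02,.14,.01):
        m=ok&(abs(L[...,0]-x)<.004); q=L[m]
        for s in(1,-1):
            k=q[q[:,1]*s>.0]
            if len(k)>5: print(round(x,3),s,len(k),'y in/out',np.percentile(k[:,1],[3,97]).round(4),'top(up from tcp)',(-np.percentile(k[:,2],5)).round(4))
    return R,o
E
python3 - <<'E'
from jaw import *
R,o=jaw('wrist4'); print(R.round(4))
E
```

```text
0.02 1 397 y in/out [0.0198 0.0256] top(up from tcp) 0.0256
0.02 -1 386 y in/out [-0.0233 -0.0175] top(up from tcp) 0.0254
0.03 1 472 y in/out [0.0201 0.0278] top(up from tcp) 0.0255
0.03 -1 472 y in/out [-0.0252 -0.0175] top(up from tcp) 0.0255
0.04 1 607 y in/out [0.021  0.0295] top(up from tcp) 0.0227
0.04 -1 632 y in/out [-0.0265 -0.0179] top(up from tcp) 0.0236
0.05 1 382 y in/out [0.028  0.0315] top(up from tcp) 0.0217
0.05 -1 354 y in/out [-0.028  -0.0248] top(up from tcp) 0.0216
0.06 1 414 y in/out [0.0297 0.0333] top(up from tcp) 0.0217
0.06 -1 378 y in/out [-0.0294 -0.0261] top(up from tcp) 0.0218
0.07 1 444 y in/out [0.0315 0.035 ] top(up from tcp) 0.0218
0.07 -1 420 y in/out [-0.0308 -0.0273] top(up from tcp) 0.0218
0.08 1 484 y in/out [0.0332 0.0369] top(up from tcp) 0.0218
0.08 -1 462 y in/out [-0.0323 -0.0288] top(up from tcp) 0.0217
0.09 1 639 y in/out [0.0338 0.0389] top(up from tcp) 0.024
0.09 -1 601 y in/out [-0.0339 -0.0292] top(up from tcp) 0.024
0.1 1 692 y in/out [0.0366 0.0423] top(up from tcp) 0.0242
0.1 -1 667 y in/out [-0.0369 -0.0314] top(up from tcp) 0.0241
0.11 1 786 y in/out [0.0382 0.0428] top(up from tcp) 0.0241
0.11 -1 755 y in/out [-0.0378 -0.0331] top(up from tcp) 0.024
0.12 1 27 y in/out [0.0373 0.0382] top(up from tcp) 0.0048
0.12 -1 25 y in/out [-0.0328 -0.0321] top(up from tcp) 0.0045
[[-6.31e-02  9.98e-01 -1.10e-03]
 [ 9.98e-01  6.31e-02  5.00e-04]
 [ 6.00e-04 -1.10e-03 -1.00e+00]]
```

The tongs are level: underside about 4.5 mm below the TCP, jaw centre at tool (0.110, 0.002), inner gap about 71 mm. Next I'll carry them toward the roll, high up, and stop short to measure it.

>>> {"fn": "drive_tool", "kwargs": {
  "rows": [
    {"offset": [0.03,0.02,-0.08],"rotation": [0,0,0],"claw": 0.57},
    {"offset": [0.1,0.06,-0.18],"rotation": [0,0,0],"claw": 0.57},
    {"offset": [0.22,0.12,-0.18],"rotation": [0,0,0],"claw": 0.57},
    {"offset": [0.36,0.18,-0.18],"rotation": [0,0,0],"claw": 0.57},
    {"offset": [0.5,0.24,-0.18],"rotation": [0,0,0],"claw": 0.57},
    {"offset": [0.64,0.3,-0.18],"rotation": [0,0,0],"claw": 0.57},
    {"offset": [0.78,0.35,-0.18],"rotation": [0,0,0],"claw": 0.57},
    {"offset": [0.9,0.36,-0.18],"rotation": [0,0,0],"claw": 0.57},
    {"offset": [0.97,0.36,-0.18],"rotation": [0,0,0],"claw": 0.57},
    {"offset": [1,0.36,-0.18],"rotation": [0,0,0],"claw": 0.57},
    {"offset": [1,0.36,-0.18],"rotation": [0,0,0],"claw": 0.57},
    {"offset": [1,0.36,-0.18],"rotation": [0,0,0],"claw": 0.57}
  ]
}}

```text
clock: 8.62
tcp_pos: [0.5293, -0.1067, 0.1005]
orientation: [2.151, 2.289, -0.001]
contact_force: [0.2, -0.9, -1.4]
grip_width: 0.049
gripper_force: 7.3
```

```bash
cat > roll.py <<'E'
from h import *
from scipy.optimize import least_squares
def roll(tag):
    F=pickle.load(open(tag+'.pkl','rb')); P=cloud(F); c=F['frame'].astype(int); r,g,b=c[...,0],c[...,1],c[...,2]
    m=(F['z_map']>0)&(r>110)&(r>1.5*b)&(P[...,2]>.027)&(P[...,2]<.07)&(abs(P[...,0]-.521)<.05)&(abs(P[...,1]-.082)<.05)
    q=P[m]; print(tag,m.sum(),'mean',q.mean(0).round(4),'mid',((q.min(0)+q.max(0))/2).round(4),'span',(q.max(0)-q.min(0)).round(4))
    h=q[q[:,2]>np.percentile(q[:,2],95)]; print(' top',h.mean(0).round(4))
    v,u=np.nonzero(m); print(' px',u.mean(),v.mean(),u.min(),u.max(),v.min(),v.max())
    return q
E
python3 - <<'E'
from roll import *
from jaw import jaw
o=get_obs();print(o['tcp_pos'],o['grip_width'],o['gripper_force'])
for n in('wrist','side','scene'): grab(n,n+'5')
for t in('wrist1','wrist5','side0','scene0','side5','scene5'):
    roll(t)
jaw('wrist5')
E
```

```text
[ 0.52932185 -0.10672575  0.10049564] 0.04904403674220421 7.298143208026886
wrist1 1699 mean [0.521  0.0834 0.0492] mid [0.5221 0.0789 0.0441] span [0.0493 0.0496 0.0261]
 top [0.5212 0.0787 0.0557]
 px 193.17127722189522 187.58505002942908 170 216 165 210roll.py:6: RuntimeWarning: Mean of empty slice.
  q=P[m]; print(tag,m.sum(),'mean',q.mean(0).round(4),'mid',((q.min(0)+q.max(0))/2).round(4),'span',(q.max(0)-q.min(0)).round(4))
  ret = um.true_divide(
Traceback (most recent call last):
  File "roll.py", line 6, in roll
    q=P[m]; print(tag,m.sum(),'mean',q.mean(0).round(4),'mid',((q.min(0)+q.max(0))/2).round(4),'span',(q.max(0)-q.min(0)).round(4))
                                                                ~~~~~^^^
ValueError: zero-size array to reduction operation minimum which has no identity
```

View pics/wrist5.png

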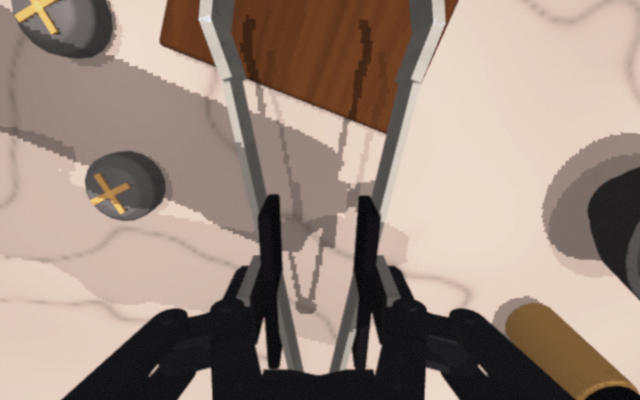

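The jaws are at the top edge with the board just ahead. The roll isn't in frame yet, and the earlier fits agree on (0.521, 0.079). I'll move over it at this height.

>>> {"fn": "drive_tool", "kwargs": {
  "rows": [
    {"offset": [0.08,0,0],"rotation": [0,0,0],"claw": 0.57},
    {"offset": [0.2,0.01,0],"rotation": [0,0,0],"claw": 0.57},
    {"offset": [0.34,0.01,0],"rotation": [0,0,0],"claw": 0.57},
    {"offset": [0.45,0.01,0],"rotation": [0,0,0],"claw": 0.57},
    {"offset": [0.51,0.01,0],"rotation": [0,0,0],"claw": 0.57},
    {"offset": [0.51,0.01,0],"rotation": [0,0,0],"claw": 0.57},
    {"offset": [0.51,0.01,0],"rotation": [0,0,0],"claw": 0.57}
  ]
}}

```text
clock: 9.35
tcp_pos: [0.5263, -0.0293, 0.1004]
orientation: [2.149, 2.291, -0.0]
contact_force: [-0.7, -0.7, -1.1]
grip_width: 0.0485
gripper_force: 7.3
```

```bash
python3 - <<'E'
from roll import *
o=get_obs();print(o['tcp_pos'],o['grip_width'],o['gripper_force']); R=Rn.from_rotvec(o['orientation']).as_matrix(); print(R.round(3))
for n in('wrist','side','scene'): grab(n,n+'6')
for t in('wrist6','side0','scene0','side6','scene6'):
    try: roll(t)
    except Exception: print(t,'none')
a=cv2.imread('pics/side6.png')[150:310,250:410]; b=cv2.imread('pics/scene6.png')[170:270,270:430]; c=cv2.imread('pics/wrist6.png')[:220]
cv2.imwrite('pics/v6.png',np.vstack([np.hstack([cv2.resize(a,(350,350)),cv2.resize(b,(450,350))]),cv2.copyMakeBorder(c,0,0,0,160,cv2.BORDER_CONSTANT)]))
E
```

```text
[ 0.52627396 -0.02933083  0.10039801] 0.04851804537331886 7.299327850341797
[[-0.064  0.998  0.   ]
 [ 0.998  0.064 -0.   ]
 [-0.     0.    -1.   ]]
wrist6 5677 mean [0.5221 0.0775 0.0498] mid [0.5222 0.0778 0.0487] span [0.0487 0.0487 0.0162]
 top [0.5217 0.0783 0.055 ]
 px 321.7461687511009 47.758146908578475 279 364 1 94
side0 135 mean [0.52   0.0853 0.0503] mid [0.5204 0.0844 0.0476] span [0.0476 0.043  0.0242]
 top [0.5228 0.0805 0.0589]
 px 329.94814814814816 230.40740740740742 323 337 225 236
scene0 201 mean [0.5314 0.0845 0.0441] mid [0.5271 0.0811 0.0429] span [0.0439 0.0461 0.0294]
 top [0.5256 0.0806 0.0549]
 px 345.60199004975124 222.30348258706468 337 354 215 229
side6 135 mean [0.52  0.085 0.05 ] mid [0.5205 0.0815 0.0489] span [0.0481 0.0464 0.0237]
 top [0.5188 0.0841 0.0599]
 px 329.94814814814816 230.40740740740742 323 337 225 236
scene6 204 mean [0.5318 0.0845 0.0442] mid [0.5258 0.0813 0.0418] span [0.048  0.0452 0.0293]
 top [0.5256 0.0799 0.0548]
 px 345.54411764705884 222.33823529411765 337 354 215 230
```

View pics/v6.png

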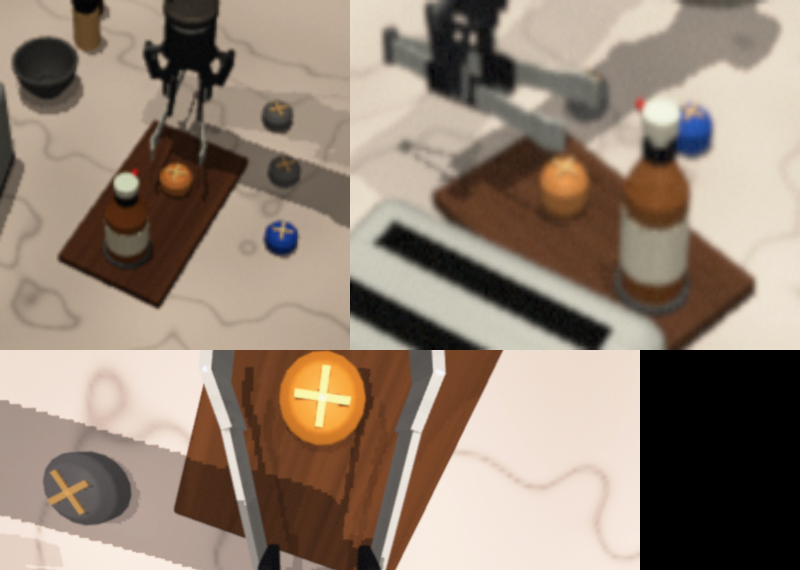

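The roll is centred between the jaws (wrist crop: roll at (322,398), jaws at about x=215 and 430). I'll lower the tongs around it.

>>> {"fn": "drive_tool", "kwargs": {
  "rows": [
    {"offset": [-0.005,0,0.1],"rotation": [0,0,0],"claw": 0.57},
    {"offset": [-0.005,0,0.2],"rotation": [0,0,0],"claw": 0.57},
    {"offset": [-0.005,0,0.3],"rotation": [0,0,0],"claw": 0.57},
    {"offset": [-0.005,0,0.4],"rotation": [0,0,0],"claw": 0.57},
    {"offset": [-0.005,0,0.46],"rotation": [0,0,0],"claw": 0.57},
    {"offset": [-0.005,0,0.483],"rotation": [0,0,0],"claw": 0.57},
    {"offset": [-0.005,0,0.483],"rotation": [0,0,0],"claw": 0.57},
    {"offset": [-0.005,0,0.483],"rotation": [0,0,0],"claw": 0.57}
  ]
}}

```text
clock: 10.17
tcp_pos: [0.5267, -0.0305, 0.0283]
orientation: [2.151, 2.289, 0.0]
contact_force: [0.1, 0.3, -1.4]
grip_width: 0.0488
gripper_force: 7.3
```

>>> {"fn": "drive_tool", "kwargs": {
  "rows": [
    {"offset": [0,0,0],"rotation": [0,0,0],"claw": 0.54},
    {"offset": [0,0,0],"rotation": [0,0,0],"claw": 0.51},
    {"offset": [0,0,0],"rotation": [0,0,0],"claw": 0.48},
    {"offset": [0,0,0],"rotation": [0,0,0],"claw": 0.45},
    {"offset": [0,0,0],"rotation": [0,0,0],"claw": 0.42},
    {"offset": [0,0,0],"rotation": [0,0,0],"claw": 0.39},
    {"offset": [0,0,0],"rotation": [0,0,0],"claw": 0.36},
    {"offset": [0,0,0],"rotation": [0,0,0],"claw": 0.33},
    {"offset": [0,0,0],"rotation": [0,0,0],"claw": 0.3},
    {"offset": [0,0,0],"rotation": [0,0,0],"claw": 0.3}
  ]
}}

```text
clock: 11.0
tcp_pos: [0.5265, -0.03, 0.0279]
orientation: [2.15, 2.29, 0.0]
contact_force: [0.4, 1.0, -0.3]
grip_width: 0.0368
gripper_force: 40.2
```

>>> {"fn": "drive_tool", "kwargs": {
  "rows": [
    {"offset": [0,0,-0.02],"rotation": [0,0,0],"claw": 0.3},
    {"offset": [0,0,-0.05],"rotation": [0,0,0],"claw": 0.3},
    {"offset": [0,0,-0.1],"rotation": [0,0,0],"claw": 0.3},
    {"offset": [0,0,-0.15],"rotation": [0,0,0],"claw": 0.3},
    {"offset": [0,0,-0.22],"rotation": [0,0,0],"claw": 0.3},
    {"offset": [0,0,-0.29],"rotation": [0,0,0],"claw": 0.3},
    {"offset": [0,0,-0.36],"rotation": [0,0,0],"claw": 0.3},
    {"offset": [0,0,-0.43],"rotation": [0,0,0],"claw": 0.3},
    {"offset": [0,0,-0.5],"rotation": [0,0,0],"claw": 0.3},
    {"offset": [0,0,-0.57],"rotation": [0,0,0],"claw": 0.3},
    {"offset": [0,0,-0.64],"rotation": [0,0,0],"claw": 0.3},
    {"offset": [0,0,-0.71],"rotation": [0,0,0],"claw": 0.3},
    {"offset": [0,0,-0.78],"rotation": [0,0,0],"claw": 0.3},
    {"offset": [0,0,-0.83],"rotation": [0,0,0],"claw": 0.3},
    {"offset": [0,0,-0.86],"rotation": [0,0,0],"claw": 0.3},
    {"offset": [0,0,-0.87],"rotation": [0,0,0],"claw": 0.3},
    {"offset": [0,0,-0.87],"rotation": [0,0,0],"claw": 0.3},
    {"offset": [0,0,-0.87],"rotation": [0,0,0],"claw": 0.3},
    {"offset": [0,0,-0.87],"rotation": [0,0,0],"claw": 0.3},
    {"offset": [0,0,-0.87],"rotation": [0,0,0],"claw": 0.3}
  ]
}}

```text
clock: 12.67
tcp_pos: [0.5259, -0.0301, 0.1579]
orientation: [-2.15, -2.29, 0.001]
contact_force: [-0.4, -0.1, -1.5]
grip_width: 0.0366
gripper_force: 40.1
```

```bash
python3 - <<'E'
from h import *
o=get_obs();print(o['tcp_pos'],o['grip_width'],o['gripper_force'],o['contact_force'])
for n in('wrist','side','scene'): grab(n,n+'7')
a=cv2.imread('pics/side7.png')[130:310,230:410]; b=cv2.imread('pics/scene7.png')[120:270,230:430]; c=cv2.imread('pics/wrist7.png')[:220]
cv2.imwrite('pics/v7.png',np.vstack([np.hstack([cv2.resize(a,(350,350)),cv2.resize(b,(450,350))]),cv2.copyMakeBorder(c,0,0,0,160,cv2.BORDER_CONSTANT)]))
F=pickle.load(open('wrist7.pkl','rb')); P=cloud(F); c=F['frame'].astype(int)
m=(F['z_map']>0)&(c[...,0]>110)&(c[...,0]>1.5*c[...,2])&(P[...,2]>.09); q=P[m]; print(m.sum(),q.min(0),q.max(0),q.mean(0))
E
```

```text
[ 0.52594778 -0.03006999  0.15789787] 0.0366051892307939 40.11118576861918 [-0.3901321  -0.14908226 -1.49019549]
9846 [ 0.49582091 -0.01551794  0.15194917] [0.58323212 0.08598188 0.2277641 ] [0.52193488 0.06965483 0.17912398]
```

View pics/v7.png

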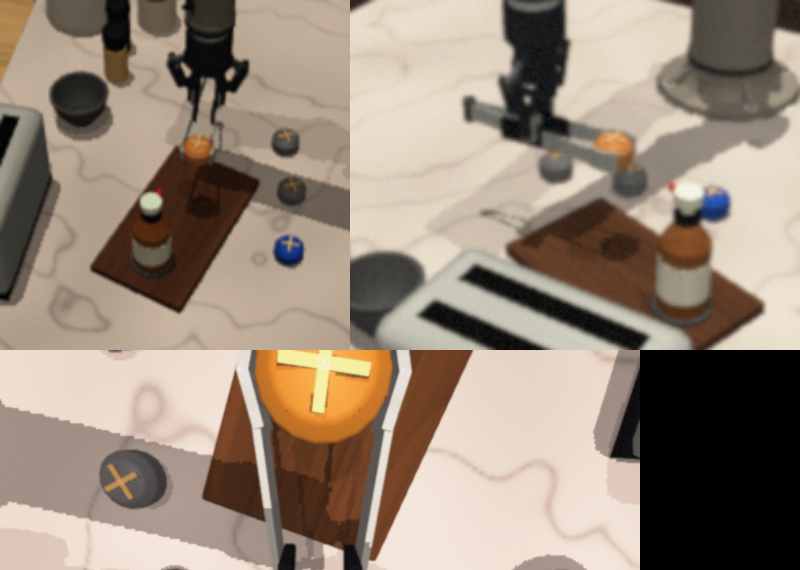

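The roll is gripped between the jaws, about 13 cm above the board, level and still. The cap is up. Handing in.

```bash
python3 -c "from bench import hand_in; print(hand_in())"
```

```text
the job is handed in; nothing more can be done
None
```

The cap was pressed to its stop and sprang back, and at hand-in (12.7 s on the clock) the gripper held the tongs with the roll still in the jaws, about 13 cm above the board; `hand_in()` gave no verdict.

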